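# Hold the reference paddle in the reader's slot

### The job

First slide the shutter on top of the benchtop reader fully open. Then take the paddle with the flat upright bar grip out of the rack, leaving the other two pieces in the rack, pass its blade down through the reader's slot and push it down against the spring inside until its collar is down at the reader's top. Finish while still gripping the paddle and holding it pushed down there, for it springs up if let go; the shutter stays open.

Things in the scene. Friction and masses are not known exactly. Their poses are not given: they have to be found in the camera images.
- reader: benchtop reader: fixed grey and white box 170 (x) x 200 (y) x 100 mm tall, origin under its centre, z up. Its slot lies in the top face, 30 mm to the -y side of the centre. Two guide rails for the shutter, 6 mm high, 5 mm wide, run along y on its top, 26 to 31 mm either side of the centre line, from y = -60 to +80 mm
- slot (a point): centre of the slot's mouth in the reader's top face (100 mm above the table), axes as the reader's. The slot is 10 mm (x) by 38 mm (y) with a 1.5 mm chamfer and goes straight down through the 12 mm thick top into the hollow housing, where a level sprung plate lies 50 mm below the top face
- shutter_tab (a point): top middle of the upright tab of the steel shutter. The tab is 30 mm (along x) x 10 mm (along y) and stands 30 mm above the shutter's plate (50 x 52 mm, 4 mm thick, lying on the reader's top), so this point is 34 mm above the reader's top. Axes as the reader's; the shutter slides along y, +y opens it
- shutter (a joint): shutter travel in m along the reader's +y: 0 = centred over the slot, 0.065 = fully open at its stop; it stays where it is left (about 1.5 N of friction)
- paddle: paddle standing upright in one of the rack's bays. Origin: middle of the blade's lower end, z up. Aluminium blade 8 (x) x 36 (y) mm, z = 0 to 60, its lowest 6 mm stepped in to 5 x 31; collar 24 x 52, z = 60 to 66; black flat bar grip 12 (x) x 44 (y), z = 66 to 108 mm. About 80 g. Half a turn about z makes no difference. Fully home, its origin is 60 mm below the slot's mouth
- rack: fixed grey rack block 60 (x) x 230 (y) x 68 mm tall, origin under its centre; three bays in a row along y, 75 mm apart, the middle one at its centre, each a loose opening 18 x 46 mm through the block. The pieces hang in it by their collars resting on its top, blades down (blade ends 8 mm above the table), all turned with the rack to within 2 degrees
- ball_piece: other piece in the rack: same blade and collar, but with a 26 mm ball on a thin stem as its grip (top at 107 mm above its blade's lower end, its origin); to be left in the rack
- stub_piece: other piece in the rack: same blade and collar, but with a short round stub 26 mm across and 18 mm high as its grip; origin at the blade's lower end; to be left in the rack
- plunger (a joint): how far the sprung plate inside the reader is pushed down, in m: 0 at rest (50 mm below the reader's top), 0.010 with the paddle's collar on the reader's top. Its spring pushes up with 2.3 N at the start and 6.8 N at 0.010
Mind the look-alikes: they are no part of the job. Leave any orange, pink or red look-alike of the paddle alone.

How it is judged (in metres and radians):
On the way, in this order (a step that is already met when the one before it is completed fails the run):
1. the shutter is slid fully open (value of joint shutter above 0.056 m), for 0.2 s.
2. the paddle is lifted out of the rack in the gripper (height (world z) of paddle above 0.08 m and contact force between the fingers and paddle above 1 N), for 0.2 s.
At the end, for the whole second after the job is handed in: Shutter open (over 56 of 65 mm); paddle upright (within 7 degrees), its blade end within 8 mm of the slot's centre line and at least 55 mm below the reader's top; sprung plate pushed down over 6 mm (collar within about 4 mm of the top); fingers still gripping the paddle (value of joint shutter above 0.056 m and value of joint plunger above 0.006 m and z of paddle in the frame of slot below -0.055 m and horizontal distance between paddle and slot below 0.008 m and angle between paddle's own z axis and vertical below 0.12 rad and contact force between the fingers and paddle above 1 N); the arm keeps its last pose, push and grip.
It fails at once if one of the other two pieces is taken out of or knocked about in the rack (distance of any of ball_piece, stub_piece from where it was at the start of the episode above 0.025 m).
It also fails if it takes over 50 s, if anything falls off the work surface, if the arm or the gripper's body presses on something with over 40 N, if the wrist force passes 120 N, or if a joint passes its speed limit or range.

### The arm

A 7-joint arm with a two-finger parallel gripper is mounted at the origin on the work surface. World frame = base frame: x ahead of the robot, y to its left, z up, the work surface at z = 0. Lengths are in mm, angles in rad, forces in N, time in s.
With the tool pointing down it reaches from about 400 to 875 mm from the base axis. Payload 4.4 kg.
Tool frame: the origin (TCP) lies at the very end of the fingers, on their centre line; the grasp point (between the pads) lies 19 mm behind it (ctrl.grasp_offset is the distance from the TCP to the grasp point, in mm); z points along the fingers, y is the line along which they close (so a half turn about z gives the same grasp; the last joint's range is limited). The gripper opens to 85 mm and grips with 20 to 120 N. Pads are 22 mm wide; open, the fingers measure 114 mm over their backs; the gripper's body (76 mm by 85 mm) begins 54 mm behind the grasp point. The pads swing forward as they close: fully open they stand 13 mm farther back than shut.
Start: joints at [-1.323, 0.628, 0.038, 1.517, -0.027, 0.996, -0.02], TCP at [200.615, 618.281, 231.313] pointing down, gripper open.
Joint ranges: [-3.06, 3.06], [-0.37, 2.12], [-1.25, 1.32], [0.18, 2.47], [-1.1, 4.24], [0.23, 1.98], [-2.94, 2.94]. Speed limits (rad/s): [2.57, 2.57, 3.14, 3.14, 3.14, 3.14, 3.14].

### API

Orientations are given as [roll, pitch, yaw] about the fixed x, y, z axes, in that order (R = Rz(yaw) Ry(pitch) Rx(roll)).
In Python, from cell import status, cams, ctrl gives the robot as it stands.
- The arm moves only by the tool move_arm, never from a script. Its argument "plan" is a list of rows, each a list of 3 entries, a list of its own where there are three numbers: the shift along the world's x, y, z in mm, then the turn, a rotation vector about the world's x, y, z in degrees, then the opening, from 0 (shut) to 1 (fully open). In form: [[[x, y, z], [wx, wy, wz], gripper], ...]. A call has 1 to 10 rows; each row shifts and turns the commanded pose from where the row before left it; what a row does not reach is not made up. A row lasts 1/8 s, in which the tool goes at most 62.5 mm and 10.7 degrees, less where a joint would pass 70% of its speed; a pose out of reach is approached as far as the arm can. A call with a gripper value outside its range is refused whole. The fingers move at their own pace and stop on an object; the grip force is fixed at half the most. Time passes only in rows, so rows that do not move let the fingers close. It gives the time, the measured TCP pose, the force, the opening and the grip force at its end, in the units of the state.
- status.read_state(): the state, without advancing time (a new reading comes with each control period).
- cams.get_image(name): name is "scene" or "top"; returns the picture (420x560x3 uint8, blue, green, red); there is no depth.
- cams.camera_params(name): a dict with "K" (3x3 intrinsics, pixels), "pose" (4x4, takes a point from camera to world coordinates). Camera axes: x right, y down, z forward; pixel columns grow to the right and rows downward; lengths in mm; the calibration is good to about 2 mm. A picture is of the moment at which its call begins. camera_params takes no time and is no camera call.
- ctrl.finish_job(): hands the job in; it is judged then, once.
The state is a dict: "clock": time; "qpos": joint angles; "qd": joint speeds; "tau": joint torques, N m; "eef_pos": TCP position; "tool_rot": TCP orientation; "force": force on the tool from outside, world axes, zero at the start; "torque": the same for the moment, N m; "width": finger opening in mm; "gripper_force": force on a finger pad.
Only numpy, scipy, OpenCV 4.12 (cv2) and the standard library are available. Lean on these libraries where they do the work, as an engineer would, in place of code of your own. Each camera call takes 0.05 s, during which the arm holds its last target. There are 200 camera calls.

## Working session

There is one attempt and no reset: what is moved stays moved. The work goes in short steps, Python scripts to look and compute and a tool call to move; the robot and the scene stay as the last step left them, time stands still between calls to the robot, and variables do not carry over. Pictures are saved under pics/ and viewed, at most 10 in all, crops included, and the job is handed in when it is done.

Besides the shell and the picture viewer there is one more tool, called after "Call:" by a JSON object that holds its "op" and its "data", one argument or row to a line. move_arm: Moves the arm, as the interface text tells. Its arguments: {"type":"object","properties":{"plan":{"type":"array","items":{"type":"array"}}},"required":["plan"]}

```bash
mkdir -p pics; python3 - <<'E'
from cell import status,cams,ctrl
import cv2
for n in("scene","top"):
    cv2.imwrite(f"pics/{n}0.png",cams.get_image(n)); p=cams.camera_params(n); print(n,p["K"],p["pose"])
s=status.read_state(); print(s["eef_pos"],s["tool_rot"],s["clock"])
E
```

```text
scene [[450.4567585    0.         276.85332936]
 [  0.         450.4567585  210.56658606]
 [  0.           0.           1.        ]] [[ 3.19446770e-01  6.47839075e-01 -6.91562213e-01  1.25388157e+03]
 [ 9.47355646e-01 -2.01620675e-01  2.48729538e-01 -2.50840645e+02]
 [ 2.17034733e-02 -7.34611215e-01 -6.78141078e-01  7.85136666e+02]
 [ 0.00000000e+00  0.00000000e+00  0.00000000e+00  1.00000000e+00]]
top [[390.7239375    0.         278.25344228]
 [  0.         390.7239375  216.34993347]
 [  0.           0.           1.        ]] [[-4.73184235e-02 -9.72443017e-01  2.28288295e-01  3.81945996e+02]
 [-9.98851055e-01  4.78002580e-02 -3.42124456e-03  6.82334166e+00]
 [-7.58527403e-03 -2.28187892e-01 -9.73587566e-01  8.79108955e+02]
 [ 0.00000000e+00  0.00000000e+00  0.00000000e+00  1.00000000e+00]]
[200.43107592 617.73230002 230.47747479] [-3.13985756e+00  3.59655851e-05  2.82782534e+00] 0.1
```

View pics/scene0.png

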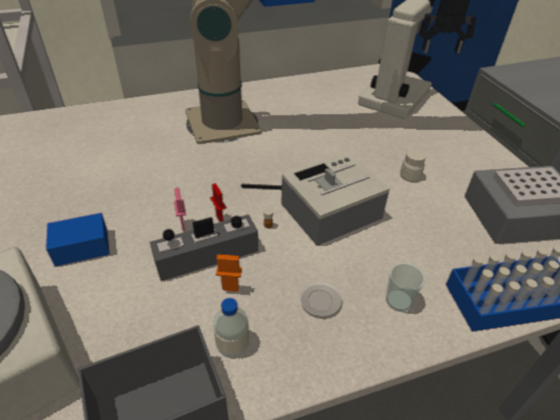

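View pics/top0.png

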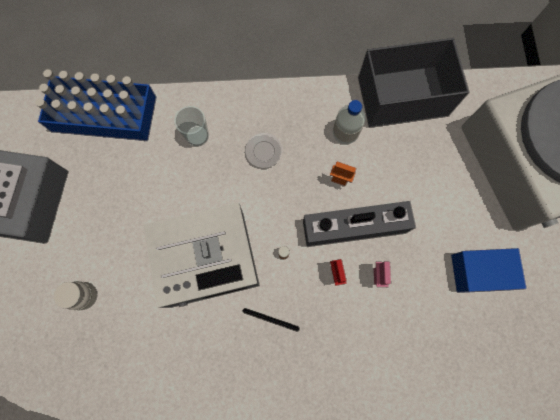

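```bash
python3 - <<'E'
import cv2,numpy as np
t=cv2.imread("pics/top0.png"); s=cv2.imread("pics/scene0.png")
f=lambda i,x,y,w,h,k:cv2.resize(i[y:y+h,x:x+w],None,fx=k,fy=k,interpolation=cv2.INTER_CUBIC)
a=f(t,150,195,115,115,3.4)   # 391
b=f(t,295,190,125,65,3.2)    # 400x208
c=f(s,275,150,120,95,3.3)    # 396x313
d=f(s,145,180,120,95,3.3)
C=np.zeros((600,800,3),np.uint8)
for im,x,y in((a,0,0),(b,0,391),(c,400,0),(d,400,300)):
    im=im[:600-y,:800-x]; C[y:y+im.shape[0],x:x+im.shape[1]]=im
cv2.imwrite("pics/c1.png",C)
E
```

```text
(no output)
```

View pics/c1.png

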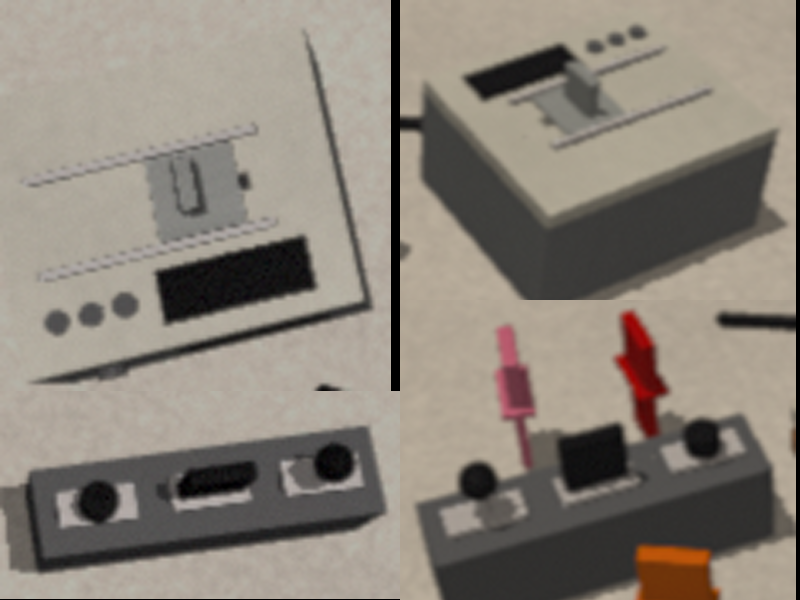

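```bash
cat > h.py <<'E'
import numpy as np
from cell import cams
P={n:cams.camera_params(n) for n in("scene","top")}
def ray(n,u):
    p=np.array(P[n]["pose"]);d=p[:3,:3]@np.linalg.inv(P[n]["K"])@[u[0],u[1],1.];return p[:3,3],d
def pl(n,u,z):
    c,d=ray(n,u);return (c+d*(z-c[2])/d[2])[:2]
def cr(q,x,y,k,ox=0,oy=0): return ((q[0]-ox+.5)/k-.5+x,(q[1]-oy+.5)/k-.5+y)
E
python3 - <<'E'
from h import *
import cv2
np.set_printoptions(precision=1,suppress=True)
a=lambda q:("top",cr(q,150,195,3.4)); b=lambda q:("top",cr(q,295,190,3.2,0,391))
c=lambda q:("scene",cr(q,275,150,3.3,400,0)); d=lambda q:("scene",cr(q,145,180,3.3,400,300))
# rails: up/far... order: (high-y end, low-y end) for rail A(+x), B(-x)
for f,R in((a,[[(24,183),(256,129)],[(40,276),(275,222)]]),(c,[[(710,92),(555,147)],[(665,50),(512,100)]])):
    E=np.array([[pl(*f(q),106) for q in r] for r in R]); m=E.reshape(-1,2).mean(0)
    v=(E[:,0]-E[:,1]).mean(0); L=np.linalg.norm(v); v/=L
    print("rail mid",m,"len",L,"yaw",np.degrees(np.arctan2(-v[0],v[1])),"slot",m-40*v, E.reshape(-1,2).tolist())
print("tab top",pl(*a((183,186)),134),pl(*c((583,70)),134))
for f,R in((b,[(28,470),(368,427),(385,510),(42,557-12)]),(d,[(742,415),(418,505)])):
    E=np.array([pl(*f(q),68) for q in R]);print("rack",E.tolist(),E.mean(0))
print("bar top scene",pl(*d((558,440)),116),pl(*d((625,425)),116))
t=cv2.imread("pics/top0.png"); g=(t.max(2)<30).astype(np.uint8)
g[:,:340]=0;g[:,382:]=0;g[:205]=0;g[232:]=0
n,l,s,ce=cv2.connectedComponentsWithStats(g);
for i in range(1,n):
  if s[i,4]>20:
    r=cv2.minAreaRect(np.argwhere(l==i)[:,::-1].astype(np.float32));bx=cv2.boxPoints(r);print(s[i],ce[i],r,[pl("top",p,116) for p in bx],pl("top",ce[i],110))
print("red",pl("top",(338,272),60),"pink",pl("top",(383,273),60))
E
```

```text
rail mid [494.5 176.2] len 139.00189040285494 yaw 10.435586144710811 slot [501.7 136.9] [[509.2885798659, 249.8747537120522], [534.9328107883873, 112.98682512589852], [454.50304686831237, 239.32023135760087], [479.2136413476097, 102.8027947787217]]
rail mid [498.6 177.7] len 135.91199155905326 yaw 9.716940987064678 slot [505.4 138.2] [[515.3904005271831, 249.2709188492216], [539.1100159888722, 115.46649125555106], [458.96433949704624, 240.0065215747289], [481.123399089131, 105.88665953884217]]
tab top [498.6 151. ] [496.1 152.6]
rack [[573.8927860597646, -49.84115228211458], [592.297928187781, -279.36150860855474], [535.2011923552814, -283.51194321331366], [522.8255804764634, -55.88728080745003]] [ 556.1 -167.2]
rack [[515.5938459259102, -55.445486200292095], [535.352741593965, -281.862158082848]] [ 525.5 -168.7]
bar top scene [ 552.4 -187.6] [ 551.5 -143.6]
[351 212  24  11 166] [362.2 217.3] ((362.30926513671875, 217.26010131835938), (7.450802803039551, 23.79694938659668), 81.25383758544922) [array([ 555.8, -139.6]), array([ 560.9, -187.3]), array([ 545.7, -188. ]), array([ 540.6, -140.5])] [ 552.  -164.9]
red [ 449.1 -114.6] pink [ 442.5 -207.8]
```

Call:
{"op": "move_arm", "data": {
  "plan": [
    [[30, -49, 0], [0, 0, -6.2], 0],
    [[30, -49, 0], [0, 0, -6.2], 0],
    [[30, -49, 0], [0, 0, -6.2], 0],
    [[30, -49, 0], [0, 0, -6.2], 0],
    [[30, -49, 0], [0, 0, -6.2], 0],
    [[30, -49, 0], [0, 0, -6.2], 0],
    [[30, -49, 0], [0, 0, -6.2], 0],
    [[30, -49, 0], [0, 0, -6.2], 0],
    [[30, -49, 0], [0, 0, -6.2], 0],
    [[30, -49, 0], [0, 0, -6.2], 0]
  ]
}}

```text
clock: 1.35
eef_pos: [501.2, 126.7, 231.2]
tool_rot: [-3.141, -0.0, 1.742]
force: [0.2, 0.4, 0.0]
width: 0.0
gripper_force: 0.0
```

Call:
{"op": "move_arm", "data": {
  "plan": [
    [[0, -3, -45], [0, 0, 0], 0],
    [[0, 0, -45], [0, 0, 0], 0],
    [[0, 0, -20], [0, 0, 0], 0],
    [[0, 0, -6], [0, 0, 0], 0],
    [[0, 0, 0], [0, 0, 0], 0]
  ]
}}

```text
clock: 1.98
eef_pos: [500.8, 125.3, 115.4]
tool_rot: [-3.142, 0.0, 1.746]
force: [0.4, 0.3, 0.2]
width: 0.2
gripper_force: 0.0
```

```bash
python3 - <<'E'
from cell import cams
import cv2,numpy as np
s=cams.get_image("scene");t=cams.get_image("top")
f=lambda i,x,y,w,h,k:cv2.resize(i[y:y+h,x:x+w],None,fx=k,fy=k,interpolation=cv2.INTER_CUBIC)
cv2.imwrite("pics/p2.png",np.hstack([f(s,275,120,120,125,3.2),f(t,150,195,120,125,3.2)]))
E
```

```text
(no output)
```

View pics/p2.png

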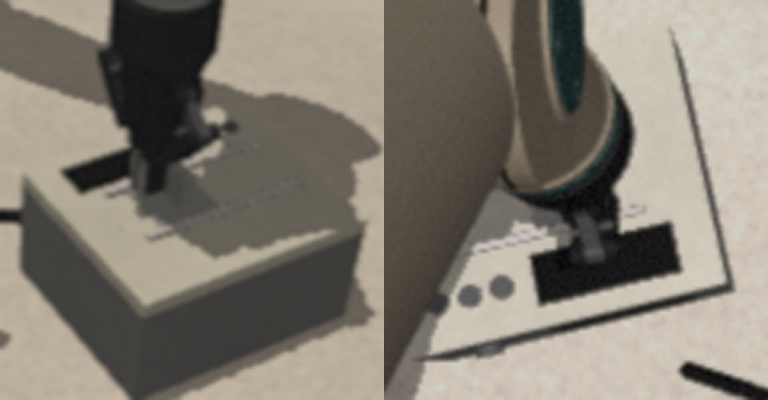

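Call:
{"op": "move_arm", "data": {
  "plan": [
    [[-2, 10, 0], [0, 0, 0], 0],
    [[-2, 10, 0], [0, 0, 0], 0],
    [[-2, 10, 0], [0, 0, 0], 0],
    [[-2, 10, 0], [0, 0, 0], 0],
    [[-2, 10, 0], [0, 0, 0], 0],
    [[-2, 10, 0], [0, 0, 0], 0],
    [[-1, 6, 0], [0, 0, 0], 0],
    [[0, 2, 0], [0, 0, 0], 0],
    [[0, 0, 0], [0, 0, 0], 0]
  ]
}}

```text
clock: 3.2
eef_pos: [488.9, 184.2, 115.4]
tool_rot: [-3.141, 0.011, 1.739]
force: [3.5, -20.7, 5.3]
width: 0.4
gripper_force: 10.6
```

Call:
{"op": "move_arm", "data": {
  "plan": [
    [[3, -18, 0], [0, 0, 0], 0],
    [[0, 0, 45], [0, 0, 0], 0],
    [[0, -20, 60], [0, 0, 0], 0],
    [[15, -60, 0], [0, 0, 0], 0],
    [[15, -60, 0], [0, 0, 0], 0],
    [[15, -60, 0], [0, 0, 0], 0],
    [[0, 0, 0], [0, 0, 0], 0]
  ]
}}

```text
clock: 4.08
eef_pos: [535.9, -30.2, 219.8]
tool_rot: [3.141, 0.002, 1.737]
force: [-0.2, -0.4, -0.7]
width: -0.1
gripper_force: 0.0
```

```bash
python3 - <<'E'
from cell import cams
import cv2,numpy as np
s=cams.get_image("scene");t=cams.get_image("top")
cv2.imwrite("pics/s3.png",s);cv2.imwrite("pics/t3.png",t)
f=lambda i,x,y,w,h,k:cv2.resize(i[y:y+h,x:x+w],None,fx=k,fy=k,interpolation=cv2.INTER_CUBIC)
cv2.imwrite("pics/p3.png",np.hstack([f(s,275,140,120,110,3.3),f(t,150,200,120,110,3.3)]))
E
```

```text
(no output)
```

View pics/p3.png

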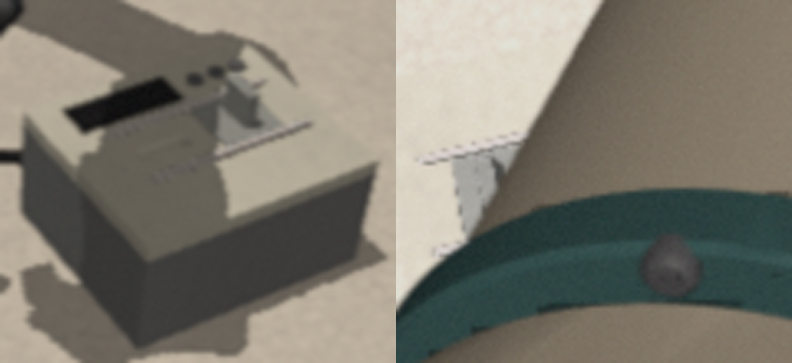

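```bash
python3 - <<'E'
from h import *
for q in((240,80),(243,84)): print(pl("scene",cr(q,275,140,3.3),134))
# shutter plate left edge in the top crop: corners (455,160),(470,248)
for q in((455,160),(472,240)): print(pl("top",cr(q,150,200,3.3,396),104))
# slot in scene crop: ends
for q in((140,150),(192,143)): print(pl("scene",cr(q,275,140,3.3),100))
for q in((420,160),(437,252)): print("rail+y",pl("top",cr(q,150,200,3.3,396),106))
E
```

```text
[483.04923173 203.76054279]
[488.11924156 203.78207459]
[509.24100847 228.80265194]
[460.38429981 217.77573916]
[498.60662374 121.28039132]
[502.38146139 160.81569927]
rail+y [509.94221386 249.45369389]
rail+y [454.06581884 238.00515802]
```

Call:
{"op": "move_arm", "data": {
  "plan": [
    [[5, -45, 0], [0, 0, -2.5], 0.65],
    [[5, -45, 0], [0, 0, -2.5], 0.65],
    [[5, -45, 0], [0, 0, 0], 0.65],
    [[0, 0, -40], [0, 0, 0], 0.65],
    [[0, 0, -30], [0, 0, 0], 0.65],
    [[0, 0, 0], [0, 0, 0], 0.65]
  ]
}}

```text
clock: 4.92
eef_pos: [549.2, -156.1, 147.4]
tool_rot: [-3.137, -0.004, 1.662]
force: [0.4, 1.1, -0.3]
width: 55.8
gripper_force: 0.0
```

```bash
python3 - <<'E'
from cell import cams
import cv2,numpy as np
s=cams.get_image("scene");t=cams.get_image("top")
cv2.imwrite("pics/s4.png",s);cv2.imwrite("pics/t4.png",t)
f=lambda i,x,y,w,h,k:cv2.resize(i[y:y+h,x:x+w],None,fx=k,fy=k,interpolation=cv2.INTER_CUBIC)
cv2.imwrite("pics/p4.png",np.hstack([f(s,145,150,125,130,3.1),f(s,275,140,120,130,3.1)]))
E
```

```text
(no output)
```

View pics/p4.png

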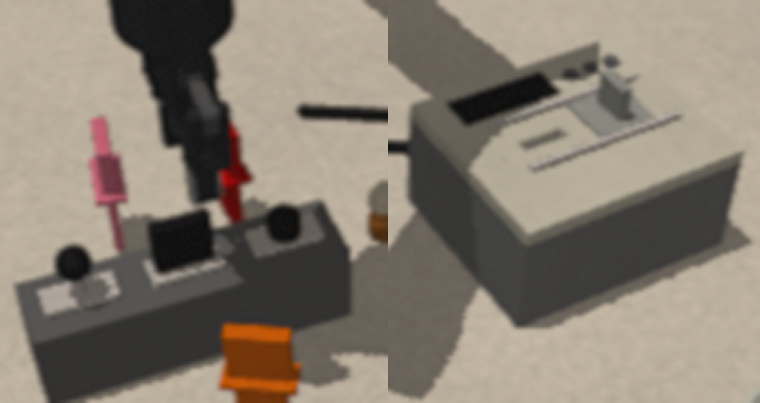

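```bash
python3 - <<'E'
from h import *
np.set_printoptions(precision=1,suppress=True)
r=lambda q:cr(q,275,140,3.1,388); l=lambda q:cr(q,145,150,3.1)
for q in((521,146),(566,132),(543.5,139)): print("slot",pl("scene",r(q),100))
E=[pl("scene",r(q),106) for q in((532,168),(680,116),(637,77))]; print("rails",*E)
print("bar top",pl("scene",l((150,224)),116),pl("scene",l((208,211)),116),"bottom",pl("scene",l((153,272)),74),pl("scene",l((213,262)),74))
E
```

```text
slot [504.7 120. ]
slot [499.2 160.2]
slot [502. 140.]
rails [537.6 114.8] [514.  250.7] [457.8 240.6]
bar top [ 552.3 -186.5] [ 551.5 -146. ] bottom [ 556.6 -189.6] [ 559.6 -147.4]
```

Call:
{"op": "move_arm", "data": {
  "plan": [
    [[2, -10, 0], [0, 0, 0], 0.65],
    [[0, 0, -25], [0, 0, 0], 0.65],
    [[0, 0, -25], [0, 0, 0], 0.65],
    [[0, 0, -14], [0, 0, 0], 0.65],
    [[0, 0, 0], [0, 0, 0], 0.65]
  ]
}}

```text
clock: 5.65
eef_pos: [552.5, -169.7, 85.5]
tool_rot: [-3.141, -0.0, 1.658]
force: [0.2, 0.3, -0.5]
width: 55.3
gripper_force: 0.0
```

Call:
{"op": "move_arm", "data": {
  "plan": [
    [[-1, 3, 0], [0, 0, 0], 0.65],
    [[0, 0, 0], [0, 0, 0], 0],
    [[0, 0, 0], [0, 0, 0], 0],
    [[0, 0, 0], [0, 0, 0], 0],
    [[0, 0, 0], [0, 0, 0], 0],
    [[0, 0, 0], [0, 0, 0], 0]
  ]
}}

```text
clock: 6.4
eef_pos: [551.8, -166.5, 85.9]
tool_rot: [3.141, 0.0, 1.658]
force: [-0.4, 0.8, 3.3]
width: 10.9
gripper_force: 61.9
```

Call:
{"op": "move_arm", "data": {
  "plan": [
    [[0, 0, 20], [0, 0, 0], 0],
    [[0, 0, 35], [0, 0, 0], 0],
    [[0, 0, 40], [0, 0, 0], 0],
    [[0, 0, 40], [0, 0, 0], 0],
    [[0, 0, 0], [0, 0, 0], 0],
    [[0, 0, 0], [0, 0, 0], 0]
  ]
}}

```text
clock: 7.15
eef_pos: [550.9, -166.1, 219.8]
tool_rot: [-3.14, -0.001, 1.658]
force: [-0.6, 1.1, -0.8]
width: 11.4
gripper_force: 61.5
```

```bash
python3 - <<'E'
from cell import cams
import cv2,numpy as np
s=cams.get_image("scene");t=cams.get_image("top")
cv2.imwrite("pics/s5.png",s);cv2.imwrite("pics/t5.png",t)
f=lambda i,x,y,w,h,k:cv2.resize(i[y:y+h,x:x+w],None,fx=k,fy=k,interpolation=cv2.INTER_CUBIC)
cv2.imwrite("pics/p5.png",np.hstack([f(s,145,90,130,190,3.1),f(t,290,130,120,190,3.1)]))
E
```

```text
(no output)
```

View pics/p5.png

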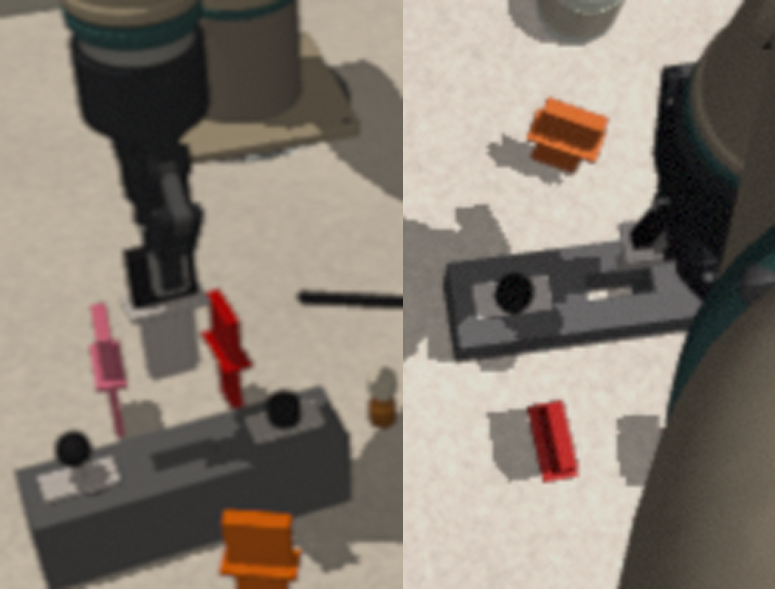

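```bash
python3 - <<'E'
from h import *
np.set_printoptions(precision=1,suppress=True)
l=lambda q:cr(q,145,90,3.1)
def px(u,x):
    c,d=ray("scene",u);return c+d*(x-c[0])/d[0]
for q in((140,340),(198,335),(147,378),(200,368),(123,302),(210,292)): print(q,px(l(q),555))
E
```

```text
(140, 340) [ 555.  -186.6  182. ]
(198, 335) [ 555.  -148.8  176.5]
(147, 378) [ 555.  -185.6  148. ]
(200, 368) [ 555.  -149.8  147.3]
(123, 302) [ 555.  -193.7  215.8]
(210, 292) [ 555.  -138.1  210.6]
```

Call:
{"op": "move_arm", "data": {
  "plan": [
    [[-6, 38, 0], [0, 0, 0.7], 0],
    [[-6, 38, 0], [0, 0, 0.7], 0],
    [[-6, 38, 0], [0, 0, 0.7], 0],
    [[-6, 38, 0], [0, 0, 0.7], 0],
    [[-6, 38, 0], [0, 0, 0.7], 0],
    [[-6, 38, 0], [0, 0, 0.7], 0],
    [[-6, 38, 0], [0, 0, 0.7], 0],
    [[-6, 39, 0], [0, 0, 0], 0],
    [[0, 0, -20], [0, 0, 0], 0],
    [[0, 0, 0], [0, 0, 0], 0]
  ]
}}

```text
clock: 8.5
eef_pos: [501.8, 138.4, 198.6]
tool_rot: [-3.136, 0.001, 1.745]
force: [-0.3, -0.0, -0.5]
width: 11.1
gripper_force: 61.4
```

```bash
python3 - <<'E'
from cell import cams
import cv2,numpy as np
s=cams.get_image("scene");t=cams.get_image("top")
cv2.imwrite("pics/s6.png",s);cv2.imwrite("pics/t6.png",t)
f=lambda i,x,y,w,h,k:cv2.resize(i[y:y+h,x:x+w],None,fx=k,fy=k,interpolation=cv2.INTER_CUBIC)
cv2.imwrite("pics/p6.png",np.hstack([f(s,290,110,95,115,4.2),f(t,150,195,95,115,4.2)]))
E
```

```text
(no output)
```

View pics/p6.png

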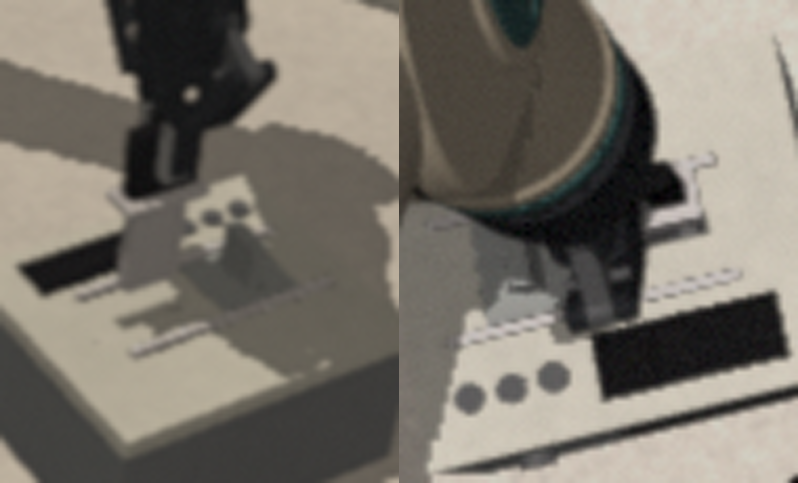

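```bash
python3 - <<'E'
from h import *
np.set_printoptions(precision=1,suppress=True)
def prj(p):
    T=np.linalg.inv(P["scene"]["pose"]);q=P["scene"]["K"]@(T[:3,:3]@p+T[:3,3]);q=q[:2]/q[2]
    return (q-[290,110]+.5)*4.2-.5
yw=np.radians(10);X=np.array([np.cos(yw),np.sin(yw)]);Y=np.array([-X[1],X[0]])
t=np.array([501.8,138.4])
for n,dx,dy,z in(("bladeBL",4,-18,127),("bladeBR",4,18,127),("collL",12,-26,181),("collR",12,26,181),("tipL",2.5,-15.5,121),("tipR",2.5,15.5,121)):
    print(n,prj(np.r_[t+dx*X+dy*Y,z]))
for q in((118,322),(175,302),(146,312)): print("slot",pl("scene",cr(q,290,110,4.2),100))
import cv2
i=cv2.imread("pics/s6.png")[110:225,290:385]
cv2.imwrite("pics/p7.png",cv2.resize(cv2.convertScaleAbs(i[35:85,10:60],alpha=1.6),None,fx=12,fy=12,interpolation=cv2.INTER_CUBIC))
E
```

```text
bladeBL [126.5 290.8]
bladeBR [180.2 272.6]
collL [130.7 224.2]
collR [211.2 198.2]
tipL [127.9 296.4]
tipR [174.  280.7]
slot [503.2 121.1]
slot [496.1 159.5]
slot [499.6 139.9]
```

View pics/p7.png

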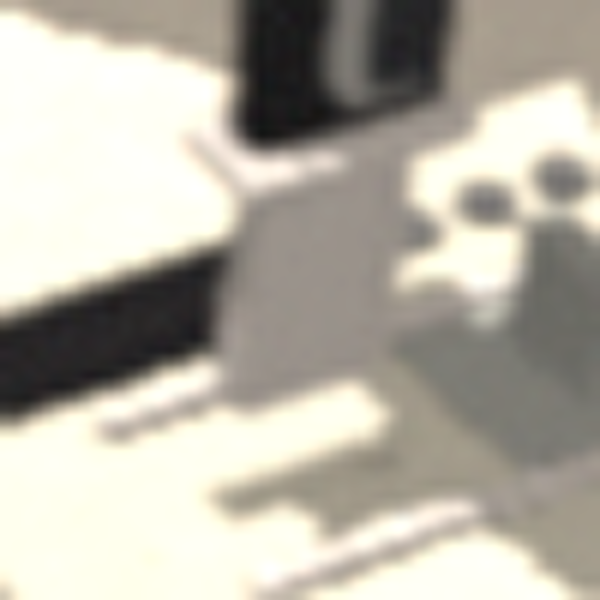

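Call:
{"op": "move_arm", "data": {
  "plan": [
    [[0.5, 0.5, -12], [0, 0, 0.1], 0],
    [[0, 0, -5], [0, 0, 0], 0],
    [[0, 0, -4], [0, 0, 0], 0],
    [[0, 0, -4], [0, 0, 0], 0],
    [[0, 0, 0], [0, 0, 0], 0]
  ]
}}

```text
clock: 9.22
eef_pos: [503.9, 138.9, 175.4]
tool_rot: [-3.141, 0.0, 1.746]
force: [-1.1, -0.7, -0.2]
width: 10.8
gripper_force: 61.4
```

Call:
{"op": "move_arm", "data": {
  "plan": [
    [[0, 0, -3], [0, 0, 0], 0],
    [[0, 0, -3], [0, 0, 0], 0],
    [[0, 0, -3], [0, 0, 0], 0],
    [[0, 0, 0], [0, 0, 0], 0]
  ]
}}

```text
clock: 9.72
eef_pos: [503.9, 139.0, 166.3]
tool_rot: [-3.141, 0.0, 1.746]
force: [0.0, 0.5, -0.3]
width: 11.1
gripper_force: 61.4
```

Call:
{"op": "move_arm", "data": {
  "plan": [
    [[0, 0, -4], [0, 0, 0], 0],
    [[0, 0, -6], [0, 0, 0], 0],
    [[0, 0, -8], [0, 0, 0], 0],
    [[0, 0, -8], [0, 0, 0], 0],
    [[0, 0, -6], [0, 0, 0], 0],
    [[0, 0, -5], [0, 0, 0], 0],
    [[0, 0, -4], [0, 0, 0], 0],
    [[0, 0, 0], [0, 0, 0], 0]
  ]
}}

```text
clock: 10.72
eef_pos: [504.0, 139.0, 125.5]
tool_rot: [-3.141, -0.0, 1.746]
force: [-0.9, -0.0, 1.9]
width: 11.3
gripper_force: 61.7
```

Call:
{"op": "move_arm", "data": {
  "plan": [
    [[0, 0, -3], [0, 0, 0], 0],
    [[0, 0, -2], [0, 0, 0], 0],
    [[0, 0, -2], [0, 0, 0], 0],
    [[0, 0, 0], [0, 0, 0], 0],
    [[0, 0, 0], [0, 0, 0], 0]
  ]
}}

```text
clock: 11.35
eef_pos: [504.0, 139.0, 118.7]
tool_rot: [-3.141, -0.0, 1.746]
force: [-2.5, -1.5, 4.4]
width: 11.1
gripper_force: 62.3
```

Call:
{"op": "move_arm", "data": {
  "plan": [
    [[0, 0, -1.5], [0, 0, 0], 0],
    [[0, 0, -1.5], [0, 0, 0], 0],
    [[0, 0, 0], [0, 0, 0], 0],
    [[0, 0, 0], [0, 0, 0], 0]
  ]
}}

```text
clock: 11.85
eef_pos: [504.1, 139.0, 117.8]
tool_rot: [3.141, -0.001, 1.746]
force: [-6.9, -1.6, 24.9]
width: 11.2
gripper_force: 65.2
```

```bash
python3 - <<'E'
from cell import cams
import cv2
s=cams.get_image("scene")
cv2.imwrite("pics/p8.png",cv2.resize(s[100:245,270:395],None,fx=4,fy=4,interpolation=cv2.INTER_CUBIC))
E
```

```text
(no output)
```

View pics/p8.png

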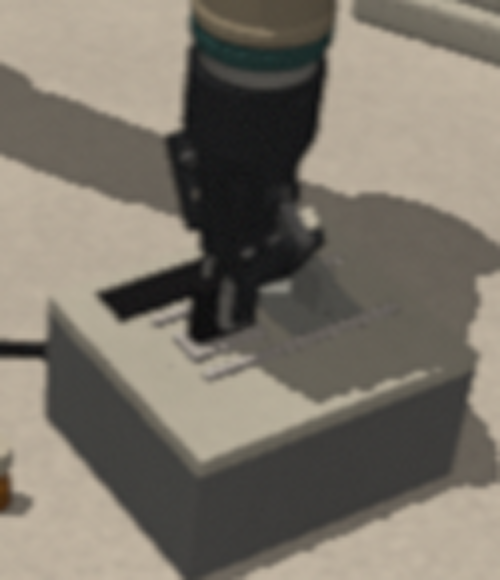

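The collar sits on the reader's top at about (215,345), and the shutter is still open behind it. I'm handing in.

```bash
python3 -c "
from cell import ctrl
print(ctrl.finish_job())"
```

```text
the job is handed in; nothing more can be done
None
```

I opened the shutter to its stop, pushed the paddle through the slot until its collar met the reader's top, and handed the job in with the paddle still gripped and held down; no verdict came back.

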